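Empty a scoop of kiln props through the sprung flap of a return hopper

ROBOT

A 7-joint arm with a two-finger parallel gripper is mounted at the origin on the work surface. World frame = base frame: x ahead of the robot, y to its left, z up, the work surface at z = 0. Lengths are in m, angles in rad, forces in N, time in s.
With the tool pointing down it reaches from about 0.4 to 0.85 m from the base axis. Payload 4.5 kg.
Tool frame: the origin (TCP) lies midway between the tips of the shut fingers; the grasp point (between the pads) lies 19 mm behind it; z points along the fingers, y is the line along which they close (so a half turn about z gives the same grasp; the last joint's range is limited). The gripper opens to 88 mm and grips with 3 to 60 N. Pads are 18 mm wide; open, the fingers measure 123 mm over their backs; the gripper's body (75 mm by 187 mm) begins 45 mm behind the grasp point.
Start: joints at [-1.15, 0.689, -0.195, 1.565, 0.157, 0.902, -0.215], TCP at [0.236, 0.579, 0.208] pointing down, gripper open.
Joint ranges: [-3.01, 3.01], [-0.46, 2.08], [-1.47, 1.51], [0.13, 2.56], [-1, 4.14], [0.04, 2.09], [-2.66, 2.66]. Speed limits (rad/s): [2.57, 2.57, 3.14, 3.14, 3.14, 3.14, 3.14].

INTERFACE

Orientations are given as a unit quaternion [x, y, z, w].
In Python, from plant import r, eyes, finish_job gives the robot as it stands. The module is installed in compiled form; this text tells all that it offers.
- The arm moves only by the tool move_arm, never from a script. Its argument "motion" is a list of rows, each a list of 7 numbers: the shift along the tool's x, y, z in mm, then the turn, a rotation vector about the tool's x, y, z in degrees, then the closure, from 0 (fully open) to 1 (shut). A call has 1 to 5 rows; each row is the pose to reach, as a shift and turn from the pose commanded when the call began, along the tool's axes at that moment; what a row does not reach only later rows make up. A row lasts 1/8 s, in which the tool goes at most 62.5 mm and 10.7 degrees, less where a joint would pass 70% of its speed; a pose out of reach is approached as far as the arm can. A call with a gripper value outside its range is refused whole. The fingers move at their own pace and stop on an object; "newtons" is the grip in N (left out, the last holds). Time passes only in rows, so rows that repeat a pose let the fingers close. It gives the time, the measured TCP pose, the force, the opening and the grip force at its end, in the units of the state.
- r.get_state(): the state, without advancing time (a new reading comes with each control period).
- eyes.snapshot(name): name is "side" or "top" or "wrist"; returns a dict with "frame" (480x640x3 uint8, red, green, blue), "z_map" (480x640 float32, m along the optical axis (not along the pixel's ray), 0 where there is no reading), "intrinsics" (3x3 intrinsics, pixels), "world_to_cam" (4x4, takes a point from world to camera coordinates). Camera axes: x right, y down, z forward; pixel columns grow to the right and rows downward; lengths in m; the calibration is good to about 2 mm. The wrist camera is an equidistant fisheye: a pixel r from the principal point sees the ray r / f radians off the axis. A picture is of the moment at which its call begins.
- finish_job(): hands the job in; it is judged then, once.
The state is a dict: "clock": time; "q": joint angles; "qd": joint speeds; "joint_torque": joint torques, N m; "tool_pos": TCP position; "eef_rot": TCP orientation; "contact_force": force on the tool from outside, world axes, zero at the start; "moment": the same for the moment, N m; "opening": opening from 0.0 (shut) to 1.0 (fully open); "finger_force": force on a finger pad.
Only numpy, scipy, OpenCV 4.12 (cv2) and the standard library are available. Lean on these libraries where they do the work, as an engineer would, in place of code of your own. Each camera call takes 0.05 s, during which the arm holds its last target. There are 200 camera calls.

TASK

Take the scoop of kiln props to the return hopper, push the hopper's sprung orange flap inward with the rim of the scoop, and keep it held open with the scoop while you tip all three props inside. Then draw the scoop out so that the flap shuts, and set the empty scoop down upright near the middle of the blue mat. Do not ram the hopper with the scoop or press on it with the gripper or the arm, and leave the mould, the pot and the brush where they are.

Things in the scene. Friction and masses are not known exactly. Their poses are not given: they have to be found in the camera images.
- hopper: fixed grey steel return hopper with a flat roof of steel bars (20 mm gaps), 200 mm deep (x) x 190 wide (y) x 188 high; origin at the centre of its underside, x points inward (from the front with the orange flap to the back), z up. Its 4 mm front wall stands at x = -100 mm up to the sill; its inner floor is at z = 5 mm, its roof runs from x = -55 to 100 mm
- sill (a point): middle of the hopper's outer front edge under the opening (hopper x -100, y 0, z 100 mm); axes as the hopper's. From the sill the opening slopes up and inward, 30 degrees off vertical, 90 mm along the slope, to the flap's hinge line at hopper x -55, z 178 mm. Clear width of the opening 160 mm
- flap (a joint): angle of the orange flap (rad): 0 shut, grows to 1.35 as its lower edge swings inward and up. A plate 150 wide x 86 long x 3 mm closing the opening, hung from the hinge line at its top; a spring shuts it with 0.12 Nm plus 0.15 Nm per rad (about 1.5 to 3.5 N at its lower edge)
- flap_edge (a point): middle of the lower edge of the orange flap, 86 mm from its hinge line
- scoop: aluminium scoop, a pan 130 long (x) x 110 wide (y), floor 4 mm thick, with 4 mm side and rear walls up to z = 49 mm and no front wall: it pours over its open front edge towards +x. Origin at the centre of the pan's underside, z up. About 200 g. Behind the rear wall stands a red handle. Friction with the props about 0.6, 20 percent more or less
- scoop_grip (a point): point inside the upright red handle, a bar 30 (x) x 24 (y) mm from z = 25 to 110 mm, centred on scoop x -80; this point is at scoop x -80, y 0, z 85 mm; grip it with the fingers closing along the scoop's y; axes as the scoop's
- scoop_lip (a point): middle of the lower front edge of the scoop (scoop x 65, y 0, z 0 mm); axes as the scoop's
- prop0: a white ceramic kiln prop, a square bar 65 x 25 x 25 mm with a dark dot on each end, about 75 g (varies by a third); origin at the centre of its underside as it lies in the scoop, x along its length, z up. One of three alike, lying side by side in the scoop, lengthwise to the pour
- prop1: a white ceramic kiln prop, a square bar 65 x 25 x 25 mm with a dark dot on each end, about 75 g (varies by a third); origin at the centre of its underside as it lies in the scoop, x along its length, z up. One of three alike, lying side by side in the scoop, lengthwise to the pour
- prop2: a white ceramic kiln prop, a square bar 65 x 25 x 25 mm with a dark dot on each end, about 75 g (varies by a third); origin at the centre of its underside as it lies in the scoop, x along its length, z up. One of three alike, lying side by side in the scoop, lengthwise to the pour
- mat: flat blue mat 200 x 200 x 3 mm fixed to the bench, the place for the empty scoop; origin at the centre of its underside
- mould: bystander: loose white plaster mould half, a U-shaped block 110 x 130 x 100 mm; origin at the centre of its underside
- pot: bystander: loose dark grey unglazed pot, 90 mm across, 110 mm high, open at the top; origin at the centre of its underside
- brush: bystander: loose brush lying on the bench, about 200 mm long; origin under its middle
Mind the look-alikes: they are no part of the job. Leave any green or purple look-alike of the prop2 alone.

How it is judged:
On the way, in this order (a step that is already met when the one before it is completed fails the run):
1. the scoop, with all three props still in it, holds the flap open by at least 0.35 rad (value of joint flap above 0.35 rad and contact force between scoop and hopper above 0.1 N and x of prop0 in the frame of scoop between -0.065 and 0.06 m and y of prop0 in the frame of scoop between -0.055 and 0.055 m and z of prop0 in the frame of scoop between 0 and 0.045 m and x of prop1 in the frame of scoop between -0.065 and 0.06 m and y of prop1 in the frame of scoop between -0.055 and 0.055 m and z of prop1 in the frame of scoop between 0 and 0.045 m and x of prop2 in the frame of scoop between -0.065 and 0.06 m and y of prop2 in the frame of scoop between -0.055 and 0.055 m and z of prop2 in the frame of scoop between 0 and 0.045 m), for 0.2 s.
2. all three props are out of the scoop and inside the hopper while the scoop still holds the flap open by at least 0.35 rad (value of joint flap above 0.35 rad and contact force between scoop and hopper above 0.1 N and x of prop0 in the frame of hopper between -0.1 and 0.1 m and y of prop0 in the frame of hopper between -0.095 and 0.095 m and z of prop0 in the frame of hopper between 0 and 0.1 m and x of prop1 in the frame of hopper between -0.1 and 0.1 m and y of prop1 in the frame of hopper between -0.095 and 0.095 m and z of prop1 in the frame of hopper between 0 and 0.1 m and x of prop2 in the frame of hopper between -0.1 and 0.1 m and y of prop2 in the frame of hopper between -0.095 and 0.095 m and z of prop2 in the frame of hopper between 0 and 0.1 m and not (x of prop0 in the frame of scoop between -0.065 and 0.06 m and y of prop0 in the frame of scoop between -0.055 and 0.055 m and z of prop0 in the frame of scoop between 0 and 0.045 m) and not (x of prop1 in the frame of scoop between -0.065 and 0.06 m and y of prop1 in the frame of scoop between -0.055 and 0.055 m and z of prop1 in the frame of scoop between 0 and 0.045 m) and not (x of prop2 in the frame of scoop between -0.065 and 0.06 m and y of prop2 in the frame of scoop between -0.055 and 0.055 m and z of prop2 in the frame of scoop between 0 and 0.045 m)), for 0.1 s.
At the end, for the whole second after the job is handed in: all three props at rest inside the hopper (below sill height), the flap shut (within 0.08 rad), and the scoop standing upright (within 0.08 rad) at rest on the blue mat, the centre of its pan within 60 mm of the mat's centre (x of prop0 in the frame of hopper between -0.1 and 0.1 m and y of prop0 in the frame of hopper between -0.095 and 0.095 m and z of prop0 in the frame of hopper between 0 and 0.1 m and x of prop1 in the frame of hopper between -0.1 and 0.1 m and y of prop1 in the frame of hopper between -0.095 and 0.095 m and z of prop1 in the frame of hopper between 0 and 0.1 m and x of prop2 in the frame of hopper between -0.1 and 0.1 m and y of prop2 in the frame of hopper between -0.095 and 0.095 m and z of prop2 in the frame of hopper between 0 and 0.1 m and value of joint flap below 0.08 rad and horizontal distance between scoop and mat below 0.06 m and angle between scoop's own z axis and vertical below 0.08 rad and height (world z) of scoop below 0.008 m and linear speed of scoop below 0.02 m/s and linear speed of each of prop0, prop1, prop2 below 0.03 m/s); the robot touches nothing.
It fails at once if the gripper or the arm presses on the hopper or its flap with more than 2 N (contact force between any of the fingers, the arm and hopper above 2 N).
It fails at once if the scoop is rammed against the hopper with more than 30 N (contact force between scoop and hopper above 30 N).
It fails at once if the plaster mould half is moved by more than 30 mm (distance of mould from where it was at the start of the episode above 0.03 m).
It fails at once if the grey pot is moved by more than 30 mm (distance of pot from where it was at the start of the episode above 0.03 m).
It fails at once if the brush is moved by more than 30 mm (distance of brush from where it was at the start of the episode above 0.03 m).
It also fails if it takes over 51 s, if anything falls off the work surface, if the arm or the gripper's body presses on something with over 40 N, if the wrist force passes 120 N, or if a joint passes its speed limit or range.

## Working session

There is one attempt and no reset: what is moved stays moved. The work goes in short steps, Python scripts to look and compute and a tool call to move; the robot and the scene stay as the last step left them, time stands still between calls to the robot, and variables do not carry over. Pictures are saved under pics/ and viewed, at most 10 in all, crops included, and the job is handed in when it is done.

Besides the shell and the picture viewer there is one more tool, called after "Request:" in YAML: its name, and indented under it one key for each argument. move_arm: Moves the arm, as the interface text tells. Its arguments: {"type":"object","properties":{"motion":{"type":"array","items":{"type":"array","items":{"type":"number"}}},"newtons":{"type":"number"}},"required":["motion"]}

```bash
mkdir -p pics; cat > h.py <<'E'
import numpy as np, cv2
from scipy.spatial.transform import Rotation as R
def cloud(s):
    K=s["intrinsics"];T=s["world_to_cam"];z=s["z_map"]
    v,u=np.mgrid[:480,:640]
    P=np.stack([(u-K[0,2])/K[0,0]*z,(v-K[1,2])/K[1,1]*z,z],-1)
    return (P-T[:3,3])@T[:3,:3]
E
python3 - <<'E'
from plant import r,eyes
from h import *
import pickle
S={n:eyes.snapshot(n) for n in("side","top")}
pickle.dump(S,open("s0.pkl","wb"))
for n,s in S.items():
    cv2.imwrite(f"pics/{n}0.png",s["frame"][...,::-1]); print(n,s["intrinsics"],s["world_to_cam"].round(3))
s=r.get_state();print(s)
E
```

```text
side [[623.74891611   0.         308.11822037]
 [  0.         623.74891611 246.91737567]
 [  0.           0.           1.        ]] [[ 0.924 -0.382  0.024 -0.526]
 [-0.202 -0.539 -0.818  0.224]
 [ 0.325  0.751 -0.575  1.155]
 [ 0.     0.     0.     1.   ]]
top [[602.58524399   0.         314.83539864]
 [  0.         602.58524399 239.61911228]
 [  0.           0.           1.        ]] [[-0.02  -1.     0.005  0.016]
 [-0.99   0.019 -0.14   0.575]
 [ 0.139 -0.008 -0.99   1.236]
 [ 0.     0.     0.     1.   ]]
{'clock': 0.1, 'q': array([-1.15016543,  0.68988923, -0.19452018,  1.56620934,  0.15726588,
        0.90249873, -0.21508338]), 'qd': array([-0.00033266, -0.00367723,  0.00072256, -0.00245882, -0.0007329 ,
        0.00192074,  0.00189838]), 'joint_torque': array([-3.34271477e-03, -5.28500926e+01, -1.27184965e+00, -1.53839689e+01,
       -5.27312513e-02,  1.92580272e-03,  3.35993309e-05]), 'tool_pos': array([0.23559125, 0.578245  , 0.20690524]), 'eef_rot': array([ 1.92178311e-01,  9.81359690e-01, -8.01520079e-04, -1.10395111e-04]), 'contact_force': array([ 0.04286291, -0.17092742,  0.11327926]), 'moment': array([ 0.00071604, -0.01325357,  0.02311262]), 'finger_force': 0.0, 'opening': 0.9994718301264576}
```

View pics/top0.png

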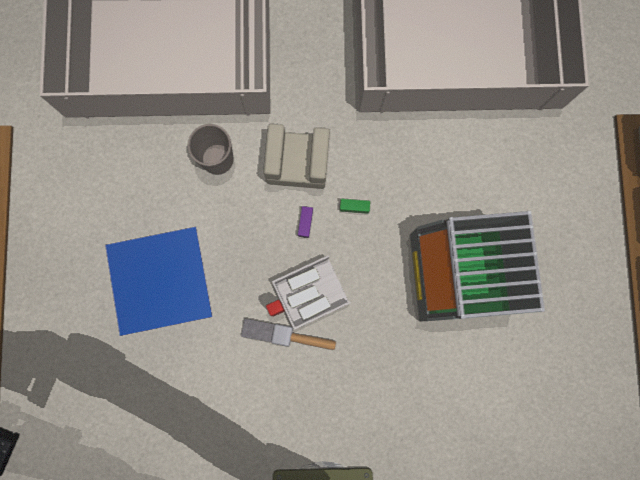

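View pics/side0.png

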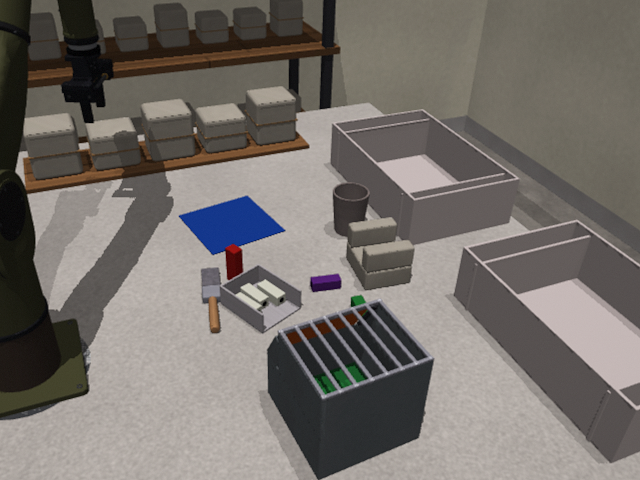

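Top view: the scoop (310,293) with its red handle (274,308) holds three white props. The hopper (480,265) has its orange flap facing image-left (+y). The mat is at (160,280), the pot (210,150), the mould (297,157) and the brush (290,335). Look-alikes are the purple bar (305,221), the green bar (354,205) and the green bars inside the hopper. I want the white props and the scoop holding them.

```bash
cat >> h.py <<'E'
def rect(P):
    (c,s,a)=cv2.minAreaRect((P[:,:2]*1000).astype(np.float32)); return np.round(c,1),np.round(s,1),round(a,1)
E
python3 - <<'E'
import pickle
from h import *
S=pickle.load(open("s0.pkl","rb"))
def trim(P,k=1.0):
    lo,hi=np.percentile(P[:,:2],[k,100-k],axis=0); return P
for n,s in S.items():
    C=cloud(s);hsv=cv2.cvtColor(s["frame"],cv2.COLOR_RGB2HSV);H,Sa,V=[hsv[...,i].astype(int) for i in range(3)]
    ok=s["z_map"]>0
    big=lambda m:(lambda l:l[1]==1+np.argmax(l[2][1:,4]))(cv2.connectedComponentsWithStats(m.astype(np.uint8)))
    print(n)
    m=big(ok&(H>105)&(H<125)&(Sa>150));print("mat",rect(C[m]),C[m][:,2].mean())
    m=big(ok&((H<4)|(H>176))&(Sa>180)&(V>60));P=C[m];print("handle",m.sum(),rect(P),P[:,2].min(),P[:,2].max());t=P[P[:,2]>.104];print(" top",rect(t) if len(t)>3 else 0,len(t))
    m=big(ok&(H>5)&(H<14)&(Sa>180));P=C[m];print("flap/brush",m.sum(),rect(P),P[:,2].min(),P[:,2].max())
    X=C
    m=ok&(C[...,2]>.182)&(C[...,2]<.196)&(C[...,1]<-.1)&(C[...,1]>-.5)&(C[...,0]<.65)&(C[...,0]>.2)
    m=big(cv2.dilate(m.astype(np.uint8),np.ones((3,3)))>0)&m;print("roof",m.sum(),rect(C[m]))
    hx=C[big(ok&((H<4)|(H>176))&(Sa>180)&(V>60))][:,:2].mean(0)
    m=ok&(C[...,2]>.044)&(C[...,2]<.053)&(np.hypot(C[...,0]-hx[0],C[...,1]-hx[1]+.08)<.13)&(Sa<60)
    P=C[m];print("rim",m.sum(),rect(P))
    m=big(ok&(C[...,2]>.022)&(C[...,2]<.034)&(np.hypot(C[...,0]-hx[0],C[...,1]-hx[1]+.08)<.1)&(Sa<60)&(V>200))
    print("props",m.sum(),rect(C[m]) if m.sum()>5 else 0)
s=S["top"];cv2.imwrite("pics/c1.png",cv2.resize(s["frame"][230:360,230:380],None,fx=5,fy=4)[:600,:,::-1])
E
```

```text
side
mat (array([510.8, 279.2]), array([201.8, 334.8]), 9.9) 0.0008993731378235147
handle 427 (array([431.5,  84. ]), array([22.6, 36.1]), 25.9) 0.028183191691063154 0.11078614231014541
 top (array([432.6,  85.3]), array([20.2, 28.2]), 28.7) 84
flap/brush 102 (array([ 442.6, -233.8]), array([51.7, 13.4]), 55.3) 0.10274091733671309 0.16687017822994418
roof 3779 (array([ 504. , -330.3]), array([192.8, 160.9]), 3.9)
rim 325 (array([466.3,  15.5]), array([114.6, 133.5]), 23.3)
props 180 (array([457.2,  29. ]), array([23.7, 60.5]), 20.8)
top
mat (array([498.6, 345.1]), array([197.8, 198.3]), 10.4) 0.0028612041734337804
handle 8 (array([424. ,  95.7]), array([6.5, 5.8]), 87.3) 0.10600723579494842 0.11664817028360976
 top (array([424. ,  95.7]), array([6.5, 5.8]), 87.3) 8
flap/brush 1142 (array([ 496.2, -229.3]), array([146.9,  39.1]), 3.6) 0.10181637791057414 0.17473509009495658
roof 3090 (array([ 502.9, -327.8]), array([190.4, 162. ]), 3.6)
rim 333 (array([464.7,  16.6]), array([110.1, 129.3]), 23.9)
props 294 (array([432.3,   9. ]), array([21.6, 60.2]), 25.2)
```

View pics/c1.png

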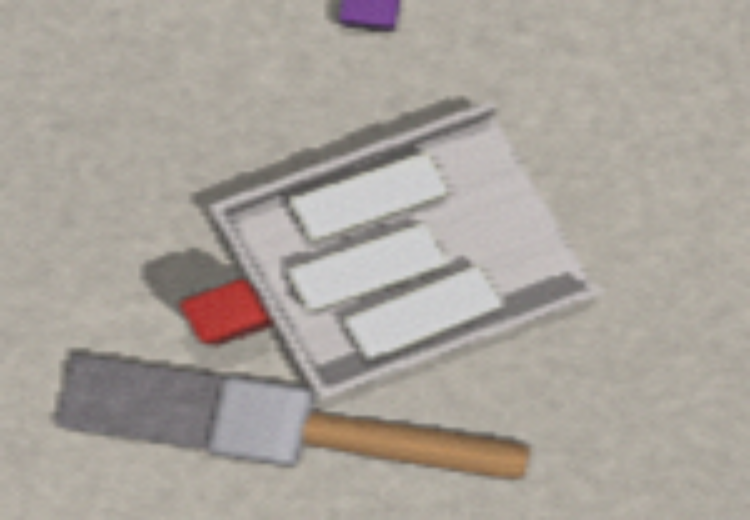

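The crop shows the red handle at (228,310) in the crop, three white props in the scoop, and the brush just below it. These are the right objects. Next I work out the first move.

```bash
cat >> h.py <<'E'
HO=np.array([.5018,-.3065,0]);HY=np.radians(-86.3)   # hopper
def toolR(heading,pitch=0):  # scoop heading, forward-down pitch (deg); tool x=-scoop x, tool z=-scoop z
    Rs=R.from_euler("z",heading,degrees=True)*R.from_euler("y",pitch,degrees=True)
    return Rs, Rs*R.from_matrix(np.diag([-1,1,-1.]))
def go(p,Rt,p0,R0):
    d=R0.inv().apply(np.array(p)-p0)*1000; w=(R0.inv()*Rt).as_rotvec(degrees=True)
    return d.round(1),w.round(1)
def tcp_for(scoop_pt,pt,heading,pitch): # put scoop-frame point pt(mm) at world scoop_pt; -> TCP pos, R
    Rs,Rt=toolR(heading,pitch); return np.array(scoop_pt)+Rs.apply((np.array([-80,0,66])-pt)/1000),Rt
def now():
    from plant import r
    s=r.get_state(); return s["tool_pos"],R.from_quat(s["eef_rot"])
E
python3 - <<'E'
from h import *
p,q=now()
Rt=toolR(-66.5)[1]
print(go([.433,.089,.207],Rt,p,q), go([.433,.089,.066],Rt,[.433,.089,.207],Rt))
E
```

```text
(array([-367.4, -378.6,    0.6]), array([-0.1,  0. , 44.3])) (array([  0.,   0., 141.]), array([0., 0., 0.]))
```

Request:
move_arm:
  motion:
    - [-20,-20,0,0,0,3,0]
    - [-61,-63,0,0,0,9,0]
    - [-104,-106,0,0,0,15,0]
    - [-146,-149,0,0,0,20,0]
    - [-188,-192,0,0,0,25,0]

```text
clock: 0.72
tool_pos: [0.3379, 0.3281, 0.2075]
eef_rot: [0.401, 0.916, -0.0, 0.0]
contact_force: [1.3, -0.3, 0.3]
opening: 1.002
finger_force: 0.0
```

```bash
python3 - <<'E'
from h import *
p,q=now();Rt=toolR(-66.5)[1];print(go([.433,.089,.207],Rt,p,q))
E
```

```text
(array([-240.2,  -92.3,    0.6]), array([ 0. ,  0. , 19.2]))
```

Request:
move_arm:
  motion:
    - [-52,-20,0,0,0,4,0]
    - [-105,-40,0,0,0,9,0]
    - [-158,-61,0,0,0,13,0]
    - [-210,-81,0,0,0,17,0]
    - [-240,-92,0,0,0,19,0]

```text
clock: 1.35
tool_pos: [0.4336, 0.0884, 0.2075]
eef_rot: [0.548, 0.836, -0.001, 0.0]
contact_force: [-0.2, 0.6, -0.2]
opening: 0.999
finger_force: 0.0
```

```bash
python3 - <<'E'
from h import *
from plant import r,eyes
p,q=now();Rt=toolR(-66.5)[1];print(p,go([.433,.089,.066],Rt,p,q))
s=eyes.snapshot("wrist");cv2.imwrite("pics/w1.png",s["frame"][...,::-1])
print(s["intrinsics"])
# red mask, equidistant fisheye: ray onto plane z=.11
hsv=cv2.cvtColor(s["frame"],cv2.COLOR_RGB2HSV);m=((hsv[...,0]<4)|(hsv[...,0]>176))&(hsv[...,1]>180)&(hsv[...,2]>120)
v,u=np.nonzero(m);K=s["intrinsics"];T=s["world_to_cam"]
x=(u-K[0,2])/K[0,0];y=(v-K[1,2])/K[1,1];t=np.hypot(x,y)
d=np.stack([x/t*np.sin(t),y/t*np.sin(t),np.cos(t)],-1)@T[:3,:3];o=-T[:3,:3].T@T[:3,3]
z=s["z_map"][v,u];P=o+d*(z/np.cos(t))[:,None]
k=P[:,2]>.104
print(o,len(u),rect(P),k.sum(),rect(P[k]) if k.sum()>5 else 0)
E
```

```text
[0.43361506 0.08842377 0.20749424] (array([  0.9,  -0.2, 141.5]), array([-0.,  0.,  0.]))
[[371.64829954   0.         324.26070765]
 [  0.         371.64829954 240.42064056]
 [  0.           0.           1.        ]]
[0.4078192  0.15030436 0.38501076] 148 (array([422.5, 114.1]), array([21.6, 78.2]), 24.1) 148 (array([422.5, 114.1]), array([21.6, 78.2]), 24.1)
```

View pics/w1.png

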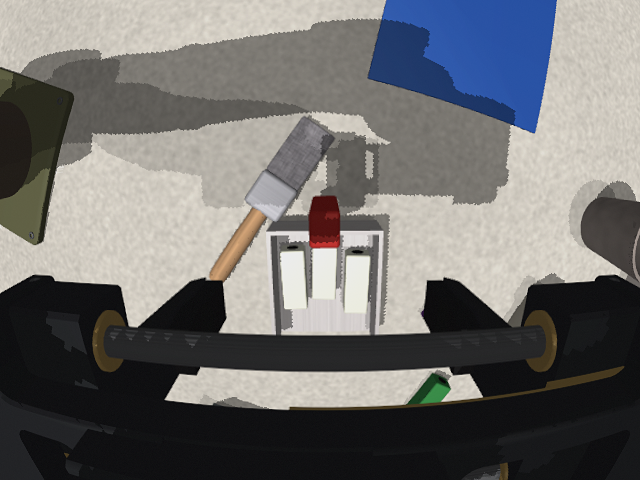

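The wrist view shows the handle at (325,220), centred between the fingers at columns 225 and 425. The brush lies clear to the left.

```bash
python3 - <<'E'
from h import *
from plant import r,eyes
s=eyes.snapshot("wrist")
hsv=cv2.cvtColor(s["frame"],cv2.COLOR_RGB2HSV);m=((hsv[...,0]<5)|(hsv[...,0]>175))&(hsv[...,1]>180)&(hsv[...,2]>50)
m[:180]=0;m[260:]=0
v,u=np.nonzero(m);K=s["intrinsics"];T=s["world_to_cam"]
x=(u-K[0,2])/K[0,0];y=(v-K[1,2])/K[1,1];t=np.hypot(x,y)
d=np.stack([x/t*np.sin(t),y/t*np.sin(t),np.cos(t)],-1)@T[:3,:3];o=-T[:3,:3].T@T[:3,3]
P=o+d*(s["z_map"][v,u]/np.cos(t))[:,None]
k=P[:,2]>.106
print(len(u),P[:,2].min(),P[:,2].max(),k.sum(),rect(P[k]))
E
```

```text
1445 0.03718751248127322 0.38487441539878814 1146 (array([423.5, 112.2]), array([22.7, 75.6]), 24.2)
```

```bash
python3 - <<'E'
from h import *
from plant import r,eyes
s=eyes.snapshot("wrist")
hsv=cv2.cvtColor(s["frame"],cv2.COLOR_RGB2HSV);m=((hsv[...,0]<5)|(hsv[...,0]>175))&(hsv[...,1]>180)&(hsv[...,2]>50)&(s["z_map"]>.05)
m[:180]=0;m[260:]=0
v,u=np.nonzero(m);K=s["intrinsics"];T=s["world_to_cam"]
x=(u-K[0,2])/K[0,0];y=(v-K[1,2])/K[1,1];t=np.hypot(x,y)
d=np.stack([x/t*np.sin(t),y/t*np.sin(t),np.cos(t)],-1)@T[:3,:3];o=-T[:3,:3].T@T[:3,3]
P=o+d*(s["z_map"][v,u]/np.cos(t))[:,None]
k=(P[:,2]>.106)&(P[:,2]<.116)
print(k.sum(),rect(P[k]))
p,q=now();print(go([*rect(P[k])[0]/1000,.066],q,p,q))
E
```

```text
1079 (array([432.9,  91.4]), array([23. , 28.2]), 23.3)
(array([1.500e+00, 1.000e-01, 1.415e+02]), array([0., 0., 0.]))
```

Handle confirmed to within about 2 mm. Descend and grip.

Request:
move_arm:
  motion:
    - [1,0,30,0,0,0,0]
    - [1,0,70,0,0,0,0]
    - [1,0,110,0,0,0,0]
    - [1,0,136,0,0,0,0]
    - [1,0,141,0,0,0,0]

```text
clock: 2.12
tool_pos: [0.4313, 0.094, 0.0653]
eef_rot: [0.545, 0.839, -0.001, -0.001]
contact_force: [1.0, 0.1, 0.0]
opening: 1.002
finger_force: 0.0
```

Request:
move_arm:
  motion:
    - [0,0,0,0,0,0,1]
    - [0,0,0,0,0,0,1]
    - [0,0,0,0,0,0,1]
    - [0,0,0,0,0,0,1]
    - [0,0,0,0,0,0,1]
  newtons: 60

```text
clock: 2.75
tool_pos: [0.4329, 0.0925, 0.0668]
eef_rot: [0.546, 0.838, 0.0, 0.0]
contact_force: [-0.9, 0.0, -0.1]
opening: 0.455
finger_force: 0.0
```

Request:
move_arm:
  motion:
    - [0,0,0,0,0,0,1]
    - [0,0,0,0,0,0,1]
    - [0,0,0,0,0,0,1]
    - [0,0,0,0,0,0,1]
    - [0,0,0,0,0,0,1]

```text
clock: 3.38
tool_pos: [0.4325, 0.0925, 0.0666]
eef_rot: [0.546, 0.838, -0.0, -0.0]
contact_force: [-1.1, -0.7, 1.1]
opening: 0.262
finger_force: 60.0
```

Request:
move_arm:
  motion:
    - [0,0,-8,0,0,0,1]
    - [0,0,-30,0,0,0,1]
    - [0,0,-65,0,0,0,1]
    - [0,0,-100,0,0,0,1]
    - [0,0,-120,0,0,0,1]

```text
clock: 4.0
tool_pos: [0.433, 0.0927, 0.1883]
eef_rot: [0.546, 0.838, 0.001, 0.0]
contact_force: [0.7, 0.0, -5.3]
opening: 0.265
finger_force: 60.0
```

```bash
cat >> h.py <<'E'
SILL=HO+np.array([-.1*np.cos(HY),-.1*np.sin(HY),.1])
def pose(p,pitch,c=8): return tcp_for(SILL,np.array([65-p,0,-c]),np.degrees(HY),pitch)
E
python3 - <<'E'
from h import *
from plant import r,eyes
p,q=now();print(r.get_state()["q"].round(2),r.get_state()["opening"])
print("level",pose(-60,0),go(*pose(-60,0),p,q)); print("pitched",go(*pose(-50,12),p,q))
for n in ("side","top"): s=eyes.snapshot(n);cv2.imwrite(f"pics/l{n}.png",s["frame"][...,::-1])
a=cv2.imread("pics/lside.png")[130:430,130:530];cv2.imwrite("pics/l.png",cv2.resize(a,None,fx=2,fy=2))
E
```

```text
[-0.29  0.49 -0.04  2.12  0.04  0.53  0.06] 0.264873213953194
level (array([ 0.48211765, -0.00213574,  0.174     ]), Rotation.from_matrix(array([[-0.06453231,  0.99791562,  0.        ],
                            [ 0.99791562,  0.06453231,  0.        ],
                            [ 0.        ,  0.        , -1.        ]]))) (array([-106.6,    6.6,   14.3]), array([ 0.1, -0. , 20.1]))
pitched (array([-134.4,   -3.5,  -24.6]), array([-2. , 11.9, 20.1]))
```

View pics/l.png

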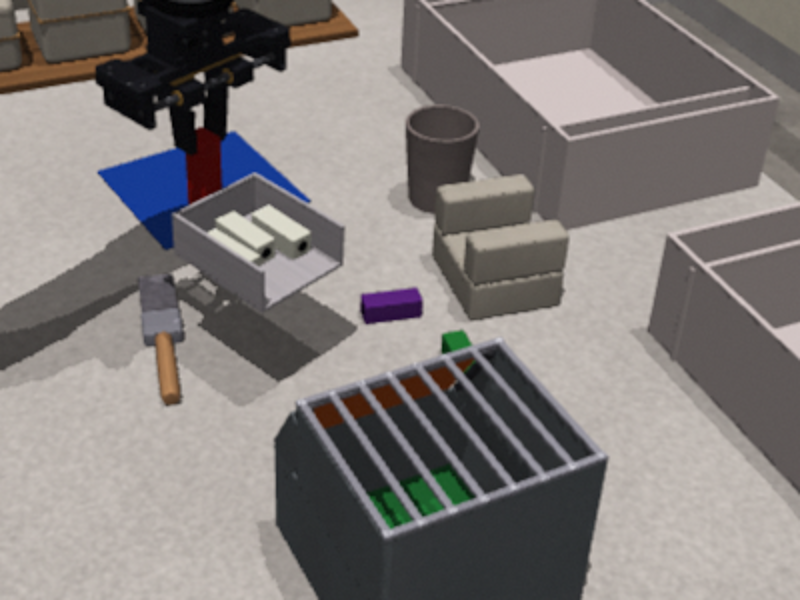

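The crop shows the scoop lifted level at (260,240) with all three props in it. Now to the pre-pose in front of the flap.

Request:
move_arm:
  motion:
    - [-12,0,-4,0,1,2,1]
    - [-42,-1,-10,-1,4,7,1]
    - [-82,-2,-16,-1,7,13,1]
    - [-117,-3,-22,-2,10,18,1]
    - [-134,-3,-25,-2,12,20,1]

```text
clock: 4.72
tool_pos: [0.4839, -0.0347, 0.2104]
eef_rot: [0.682, 0.724, 0.071, -0.078]
contact_force: [-0.2, 1.3, -4.3]
opening: 0.265
finger_force: 60.0
```

Request:
move_arm:
  motion:
    - [0,0,0,0,0,0,1]

```text
clock: 4.85
tool_pos: [0.484, -0.0339, 0.2103]
eef_rot: [0.681, 0.724, 0.071, -0.078]
contact_force: [-0.4, 1.1, -4.4]
opening: 0.268
finger_force: 60.0
```

```bash
python3 - <<'E'
from h import *
from plant import r,eyes
p,q=now();print(r.get_state()["q"].round(2))
for P in (-50,0,45): print(P,go(*pose(P,12),p,q))
s=eyes.snapshot("top");cv2.imwrite("pics/t2.png",s["frame"][...,::-1])
C=cloud(s);Rs=q*R.from_matrix(np.diag([-1,1,-1.]))
L=Rs.inv().apply((C-p).reshape(-1,3)).reshape(C.shape)*1000+[-80,0,66]  # scoop frame
k=(abs(L[...,2]-47)<7)&(L[...,0]>-75)&(L[...,0]<90)&(abs(L[...,1])<75)&(s["z_map"]>0)
print(k.sum(),L[k].min(0),L[k].max(0),rect(L[k]/1000), np.median(L[k&(L[...,0]>0)][:,2]),np.median(L[k&(L[...,0]<0)][:,2]))
E
python3 -c "
import cv2;a=cv2.imread('pics/t2.png')[180:360,230:570];cv2.imwrite('pics/t2c.png',cv2.resize(a,None,fx=2.3,fy=2.3))"
```

```text
[ 0.22  0.54 -0.15  1.94 -0.2   0.72  0.31]
-50 (array([ 2.7,  0.1, -2.1]), array([-0.2, -0. , -0.2]))
0 (array([-47.3,   0.3,  -2.1]), array([-0.2, -0. , -0.2]))
45 (array([-92.3,   0.5,  -2.2]), array([-0.2, -0. , -0.2]))
58 [-63.2705783  -55.64443643  41.67445979] [ 14.07297684 -40.28313767  51.59434125] (array([-25. , -54.1]), array([14.8, 76.7]), 80.3) 46.37132191963845 47.28264786825386
```

View pics/t2c.png

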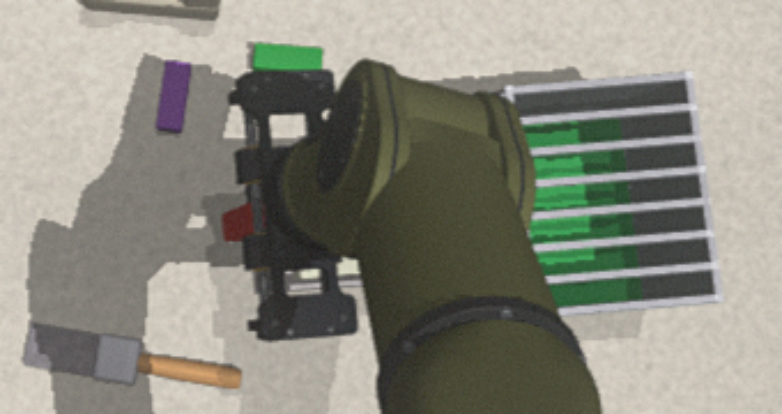

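Top crop: the gripper at (300,200) faces the hopper, with the scoop under it and lined up. Insert slowly.

Request:
move_arm:
  motion:
    - [-8,0,-2,0,0,0,1]
    - [-20,0,-2,0,0,0,1]
    - [-32,0,-2,0,0,0,1]
    - [-40,0,-2,0,0,0,1]
    - [-47,0,-2,0,0,0,1]

```text
clock: 5.52
tool_pos: [0.4872, -0.0781, 0.2035]
eef_rot: [0.68, 0.726, 0.071, -0.078]
contact_force: [0.7, 0.1, -4.0]
opening: 0.266
finger_force: 60.0
```

Request:
move_arm:
  motion:
    - [-6,0,0,0,0,0,1]
    - [-12,0,0,0,0,0,1]
    - [-18,0,0,0,0,0,1]
    - [-24,0,0,0,0,0,1]
    - [-30,0,0,0,0,0,1]

```text
clock: 6.15
tool_pos: [0.489, -0.1065, 0.1973]
eef_rot: [0.679, 0.726, 0.072, -0.078]
contact_force: [-0.4, 5.0, -3.5]
opening: 0.267
finger_force: 60.0
```

Request:
move_arm:
  motion:
    - [-5,0,0,0,0,0,1]
    - [-10,0,0,0,0,0,1]
    - [-15,0,0,0,0,0,1]
    - [-15,0,0,0,0,0,1]

```text
clock: 6.65
tool_pos: [0.49, -0.12, 0.1944]
eef_rot: [0.679, 0.726, 0.072, -0.079]
contact_force: [0.2, 6.5, -3.5]
opening: 0.259
finger_force: 60.0
```

```bash
python3 - <<'E'
from h import *
from plant import r,eyes
p,q=now();print(go(*pose(45,12),p,q))
s=eyes.snapshot("side");a=s["frame"][190:470,200:480,::-1];cv2.imwrite("pics/s3.png",cv2.resize(a,None,fx=2.1,fy=2.1))
E
```

```text
(array([-4.6, -0.3,  0.2]), array([-0.2, -0.3,  0.1]))
```

View pics/s3.png

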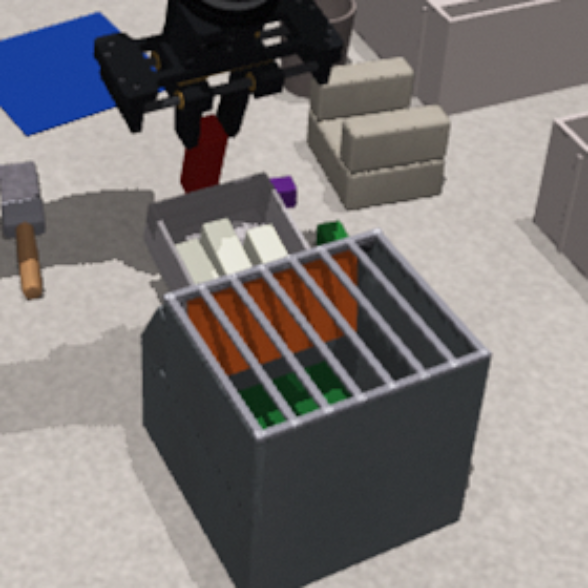

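The scoop's front is inside, the orange flap (280,310) has swung in, and the props are still in the scoop at (230,250). Hold, then tilt about the sill.

Request:
move_arm:
  motion:
    - [-3,0,0,0,0,0,1]
    - [-3,0,0,0,0,0,1]
    - [-3,0,0,0,0,0,1]

```text
clock: 7.08
tool_pos: [0.4902, -0.1227, 0.1938]
eef_rot: [0.679, 0.726, 0.072, -0.079]
contact_force: [-0.9, 5.6, -2.5]
opening: 0.266
finger_force: 60.0
```

```bash
python3 - <<'E'
from h import *
from plant import r
p,q=now();print(p,r.get_state()["q"].round(2))
p0,q0=pose(45,12); print(go(p0,q0,p,q))
p0=p
for a in (16,20,24,28,32): print(a,go(*pose(44,a,9),p0,q0))
E
```

```text
[ 0.49018233 -0.12268     0.19379162] [ 0.38  0.6  -0.14  1.87 -0.17  0.76  0.46]
(array([-1.8, -0.3,  0.2]), array([-0.2, -0.3,  0.1]))
16 (array([-6.3, -0.3, -7.6]), array([-0.,  4.,  0.]))
20 (array([-12.3,  -0.3, -14.1]), array([-0.,  8.,  0.]))
24 (array([-18.6,  -0.3, -20.1]), array([-0., 12.,  0.]))
28 (array([-25.4,  -0.3, -25.7]), array([-0., 16.,  0.]))
32 (array([-32.6,  -0.3, -30.8]), array([ 0., 20.,  0.]))
```

Request:
move_arm:
  motion:
    - [-6,0,-8,0,4,0,1]
    - [-12,0,-14,0,8,0,1]
    - [-19,0,-20,0,12,0,1]
    - [-25,0,-26,0,16,0,1]
    - [-32,0,-31,0,20,0,1]

```text
clock: 7.7
tool_pos: [0.493, -0.1616, 0.218]
eef_rot: [0.656, 0.701, 0.19, -0.204]
contact_force: [-0.3, 3.6, -1.1]
opening: 0.266
finger_force: 60.0
```

```bash
python3 - <<'E'
from h import *
from plant import r
p,q=now();print(p,r.get_state()["q"].round(2))
p0,q0=pose(44,32,9); print(go(p0,q0,p,q))
for a in (36,40,44,48,52): print(a,go(*pose(44,a,9),p0,q0))
E
```

```text
[ 0.49297704 -0.16162134  0.2180115 ] [ 0.69  0.74 -0.28  1.63 -0.33  1.11  0.71]
(array([ 0.2, -0.5,  1.2]), array([-0.1, -0.3,  0.1]))
36 (array([-5.5,  0. , -6.9]), array([-0.,  4.,  0.]))
40 (array([-11.4,  -0. , -13.3]), array([0., 8., 0.]))
44 (array([-17.8,  -0. , -19.4]), array([ 0., 12.,  0.]))
48 (array([-24.6,  -0. , -24.9]), array([-0., 16.,  0.]))
52 (array([-31.7,   0. , -30. ]), array([-0., 20., -0.]))
```

Request:
move_arm:
  motion:
    - [-6,0,-7,0,4,0,1]
    - [-11,0,-13,0,8,0,1]
    - [-18,0,-19,0,12,0,1]
    - [-25,0,-25,0,16,0,1]
    - [-25,0,-25,0,16,0,1]

```text
clock: 8.32
tool_pos: [0.4947, -0.1989, 0.2231]
eef_rot: [0.626, 0.665, 0.277, -0.298]
contact_force: [1.0, 1.8, -4.8]
opening: 0.265
finger_force: 60.0
```

Request:
move_arm:
  motion:
    - [0,0,0,0,0,0,1]
    - [0,0,0,0,0,0,1]

```text
clock: 8.57
tool_pos: [0.495, -0.1961, 0.2254]
eef_rot: [0.624, 0.667, 0.277, -0.298]
contact_force: [-0.4, 2.2, -3.2]
opening: 0.266
finger_force: 60.0
```

```bash
python3 - <<'E'
from h import *
from plant import r,eyes
p,q=now();print(r.get_state()["q"].round(2),go(*pose(44,48,9),p,q))
s=eyes.snapshot("side");a=s["frame"][170:450,200:480,::-1];cv2.imwrite("pics/s4.png",cv2.resize(a,None,fx=2.1,fy=2.1))
E
```

```text
[ 0.83  0.91 -0.34  1.43 -0.4   1.39  0.8 ] (array([ 0.7, -0.3,  1. ]), array([-0.2, -0. ,  0. ]))
```

View pics/s4.png

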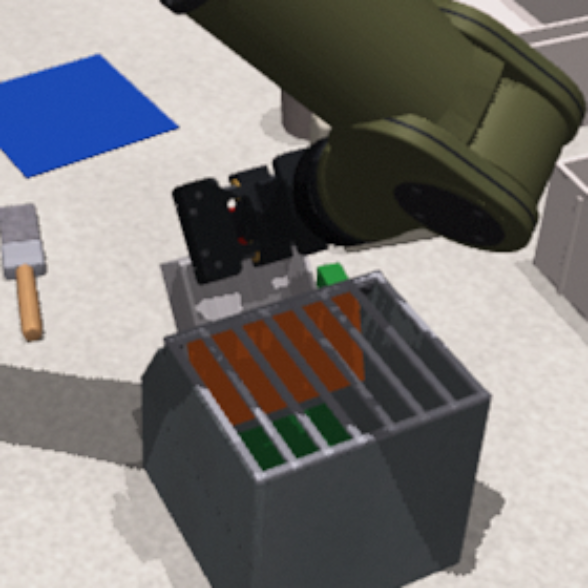

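The flap is held open at (280,350) and the scoop is tilted 48°. The pan floor shows at (220,300). I'll use wrist depth to check whether the pan is empty.

```bash
cat > chk.py <<'E'
from h import *
from plant import r,eyes
def fcloud(s):
    K=s["intrinsics"];T=s["world_to_cam"];v,u=np.mgrid[:480,:640]
    x=(u-K[0,2])/K[0,0];y=(v-K[1,2])/K[1,1];t=np.hypot(x,y)+1e-9
    d=np.stack([x/t*np.sin(t),y/t*np.sin(t),np.cos(t)],-1)*(s["z_map"]/np.cos(t))[...,None]
    return (d-T[:3,3])@T[:3,:3]
p,q=now();Rs=q*R.from_matrix(np.diag([-1,1,-1.]))
for n in("wrist","side"):
    s=eyes.snapshot(n);C=fcloud(s) if n=="wrist" else cloud(s)
    L=Rs.inv().apply((C-p).reshape(-1,3)).reshape(C.shape)*1000+[-80,0,66]
    k=(s["z_map"]>.03)&(abs(L[...,1])<49)&(L[...,0]>-58)&(L[...,0]<140)&(L[...,2]>-60)&(L[...,2]<45)
    fl=k&(L[...,2]<9)&(L[...,2]>-5)&(L[...,0]<65);pr=k&(L[...,2]>14)&(L[...,0]<64)
    print(n,"floor",fl.sum(),np.histogram(L[fl][:,0],bins=range(-60,80,20))[0],"raised",pr.sum(),np.histogram(L[pr][:,0],bins=range(-60,80,20))[0])
    h=cv2.cvtColor(s["frame"],cv2.COLOR_RGB2HSV).astype(int)
    if n=="side":
        Hc=R.from_euler("z",-HY).apply((C-HO).reshape(-1,3)).reshape(C.shape)*1000
        o=(h[...,0]>3)&(h[...,0]<14)&(h[...,1]>170)&(s["z_map"]>0)&(Hc[...,0]>-70)&(abs(Hc[...,1])<80)&(Hc[...,2]>60)&(Hc[...,2]<182)
        print("flap pts",o.sum(),"angle",np.median(np.arctan2(Hc[o][:,0]+55,178-Hc[o][:,2])[Hc[o][:,2]<150])+np.pi/6 if o.sum()>20 else 0)
        w=(h[...,1]<50)&(h[...,2]>120)&(Hc[...,0]>-98)&(Hc[...,0]<95)&(abs(Hc[...,1])<90)&(Hc[...,2]>5)&(Hc[...,2]<95)
        print("white in hopper",w.sum())
E
python3 chk.py
```

```text
wrist floor 1970 [   0    0    0    0 1146  824] raised 0 [0 0 0 0 0 0]
side floor 855 [ 64 481 310   0   0   0] raised 42 [ 0  0  0  0  0 10]
flap pts 2092 angle 0.8573060641126108
white in hopper 0
```

```bash
python3 - <<'E'
from h import *
from plant import eyes
cv2.imwrite("pics/w5.png",eyes.snapshot("wrist")["frame"][...,::-1])
E
```

```text
(no output)
```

View pics/w5.png

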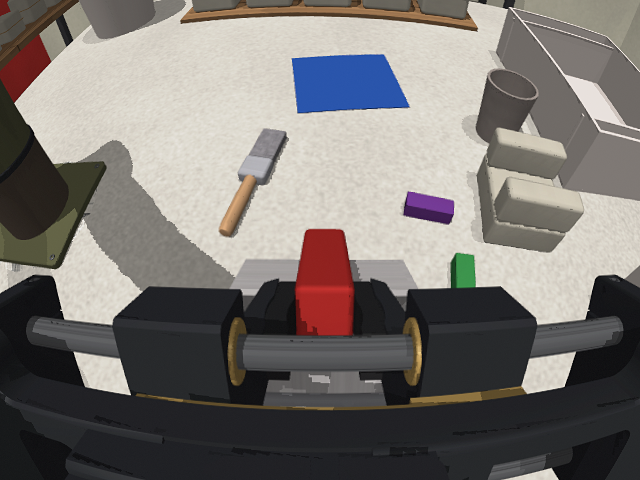

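The wrist view shows the grey pan floor through the gripper gaps around (320,385) and no prop visible. I'll tilt a little more with a small shake to be sure.

Request:
move_arm:
  motion:
    - [-5,0,-4,0,3,0,1]
    - [-9,0,-7,0,5,0,1]
    - [-9,3,-7,0,5,0,1]
    - [-9,-3,-7,0,5,0,1]
    - [-9,0,-7,0,5,0,1]

```text
clock: 9.4
tool_pos: [0.4951, -0.2079, 0.2231]
eef_rot: [0.612, 0.653, 0.304, -0.327]
contact_force: [-1.4, 0.7, -2.9]
opening: 0.264
finger_force: 60.0
```

Request:
move_arm:
  motion:
    - [0,0,0,0,0,0,1]
    - [0,0,0,0,0,0,1]
    - [0,0,0,0,0,0,1]

```text
clock: 9.78
tool_pos: [0.4955, -0.2077, 0.2231]
eef_rot: [0.612, 0.653, 0.305, -0.327]
contact_force: [-2.9, 0.7, -2.7]
opening: 0.265
finger_force: 60.0
```

```bash
python3 chk.py; python3 - <<'E'
from h import *
from plant import eyes,r
s=eyes.snapshot("top");C=cloud(s);h=cv2.cvtColor(s["frame"],cv2.COLOR_RGB2HSV).astype(int)
Hc=R.from_euler("z",-HY).apply((C-HO).reshape(-1,3)).reshape(C.shape)*1000
ins=(s["z_map"]>0)&(abs(Hc[...,0])<95)&(abs(Hc[...,1])<88)&(Hc[...,2]>2)&(Hc[...,2]<95)
g=ins&(h[...,0]>40)&(h[...,0]<80)&(h[...,1]>100);w=ins&(h[...,1]<60)&(h[...,2]>140)
for m in(g,w): print(m.sum(),Hc[m].min(0) if m.any() else 0,Hc[m].max(0) if m.any() else 0)
print(np.mean([r.get_state()["contact_force"] for _ in range(3)],0))
p,q=now();print(go(*pose(44,53,9),p,q)); p0,q0=p,q
for P,a in((25,45),(0,38),(-40,30)): print(P,a,go(*pose(P,a,12),p0,q0))
E
```

```text
wrist floor 339 [  0   0   0   0 339   0] raised 0 [0 0 0 0 0 0]
side floor 287 [ 52  72 163   0   0   0] raised 20 [1 0 0 0 0 0]
flap pts 2077 angle 0.8460809066640838
white in hopper 0
1069 [-73.41266268 -87.81074286   2.00701067] [81.35808453 85.39750811 14.68235184]
65 [ 16.09676837 -39.11186523  24.00779374] [72.33555734 36.94990675 38.38518357]
[-2.11531413  0.40285505 -2.21775278]
(array([ 3.3, -0.2, -0.1]), array([-0.2, -0.1, -0.1]))
25 45 (array([31.9, -0.2, 14.4]), array([-0.2, -8.1, -0.1]))
0 38 (array([62.4, -0.1, 37.2]), array([ -0.2, -15.1,  -0. ]))
-40 30 (array([ 1.029e+02, -1.000e-01,  7.560e+01]), array([ -0.2, -23.1,  -0. ]))
```

```bash
python3 - <<'E'
from h import *
from plant import eyes,r
for n in("top","side"):
    s=eyes.snapshot(n);C=cloud(s);h=cv2.cvtColor(s["frame"],cv2.COLOR_RGB2HSV).astype(int)
    Hc=R.from_euler("z",-HY).apply((C-HO).reshape(-1,3)).reshape(C.shape)*1000
    w=(s["z_map"]>0)&(abs(Hc[...,0])<95)&(abs(Hc[...,1])<88)&(Hc[...,2]>12)&(Hc[...,2]<95)&(h[...,1]<70)&(h[...,2]>100)
    k,l,st,c=cv2.connectedComponentsWithStats(w.astype(np.uint8))
    for i in range(1,k):
        if st[i,4]>4: print(n,c[i].round(),st[i,4],Hc[l==i].min(0).round(),Hc[l==i].max(0).round())
s=s if n=="top" else eyes.snapshot("top")
cv2.imwrite("pics/t6.png",cv2.resize(s["frame"][190:340,390:560,::-1],None,fx=4,fy=4,interpolation=cv2.INTER_CUBIC))
E
```

```text
top [492. 253.] 19 [64. 30. 27.] [73. 39. 33.]
top [478. 254.] 58 [12. 30. 23.] [54. 39. 37.]
top [494. 260.] 10 [65. 16. 26.] [73. 22. 34.]
top [476. 261.] 55 [12. 16. 26.] [54. 23. 34.]
top [494. 266.] 17 [64.  2. 25.] [73.  9. 36.]
top [480. 268.] 56 [18.  0. 23.] [53.  9. 34.]
top [475. 281.] 68 [ 11. -29.  25.] [ 39. -17.  36.]
top [432. 284.] 6 [-79. -29.  80.] [-77. -19.  85.]
top [486. 288.] 17 [ 34. -40.  13.] [ 52. -37.  34.]
top [474. 289.] 8 [ 12. -39.  28.] [ 26. -38.  34.]
top [433. 294.] 6 [-79. -48.  80.] [-77. -37.  84.]
```

View pics/t6.png

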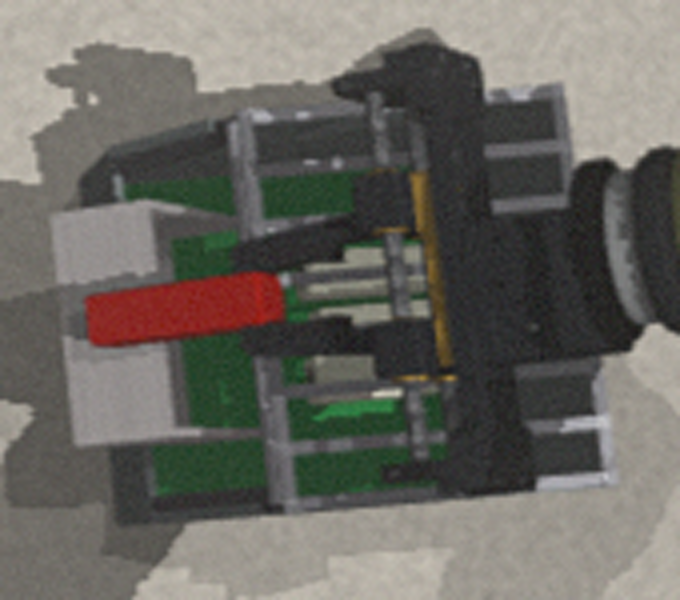

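Through the bars the three white props lie on the hopper floor at (340,270), (365,315) and (345,365), and the pan is empty. Withdraw.

Request:
move_arm:
  motion:
    - [10,0,4,0,-2,0,1]
    - [21,0,9,0,-5,0,1]
    - [32,0,14,0,-8,0,1]
    - [47,0,25,0,-12,0,1]
    - [62,0,37,0,-15,0,1]

```text
clock: 10.7
tool_pos: [0.4923, -0.1386, 0.2516]
eef_rot: [0.645, 0.69, 0.223, -0.239]
contact_force: [0.8, 3.2, -1.6]
opening: 0.263
finger_force: 60.0
```

Request:
move_arm:
  motion:
    - [10,0,4,0,-2,0,1]
    - [22,0,8,0,-4,0,1]
    - [36,0,12,0,-6,0,1]
    - [50,0,16,0,-8,0,1]
    - [62,0,18,0,-10,0,1]

```text
clock: 11.32
tool_pos: [0.4875, -0.0802, 0.275]
eef_rot: [0.663, 0.708, 0.165, -0.177]
contact_force: [0.7, 0.6, -1.9]
opening: 0.264
finger_force: 60.0
```

```bash
python3 - <<'E'
from h import *
from plant import r
s=r.get_state();p,q=now();print(p,s["q"].round(2),s["contact_force"])
Rs=q*R.from_matrix(np.diag([-1,1,-1.]));l=p+Rs.apply(np.array([145,0,-66])/1000);print("lip hopper",R.from_euler("z",-HY).apply(l-HO))
# level, raised
P1=np.array([.47,.02,.2])
for hd in(-86.3,-66.5,-80): 
    c=np.array([.4986,.3451,0]);Rt=toolR(hd)[1]
    t=tcp_for(c,np.zeros(3),hd,0)[0]
    print(hd,t,go(P1,Rt,p,q),go(t+[0,0,.1],Rt,P1,Rt))
E
```

```text
[ 0.48753977 -0.08022135  0.2750391 ] [ 0.55  0.57 -0.29  1.74 -0.34  1.06  0.56] [ 0.65337643  0.61061715 -1.89785689]
lip hopper [-0.12967546  0.00030426  0.14869851]
-86.3 [0.49343742 0.42493325 0.066     ] (array([ 54.1, -10.7, 113.8]), array([ -0.1, -28. ,   0.1])) (array([402.6,  49.5,  34. ]), array([0., 0., 0.]))
-66.5 [0.46670007 0.41846481 0.066     ] (array([ 54.1, -10.7, 113.8]), array([  4.7, -27.7, -19.3])) (array([366.7, 155.9,  34. ]), array([0., 0., 0.]))
-80 [0.48470815 0.42388462 0.066     ] (array([ 54.1, -10.7, 113.8]), array([  1.4, -28. ,  -6.1])) (array([395.2,  84.6,  34. ]), array([0., 0., 0.]))
```

Request:
move_arm:
  motion:
    - [14,-2,18,1,-5,-3,1]
    - [26,-4,45,2,-11,-8,1]
    - [38,-6,72,3,-17,-12,1]
    - [48,-8,96,4,-23,-16,1]
    - [54,-11,114,4.7,-27.7,-19.3,1]

```text
clock: 11.95
tool_pos: [0.4697, 0.0216, 0.1997]
eef_rot: [0.547, 0.837, 0.001, 0.0]
contact_force: [0.3, -0.1, -2.6]
opening: 0.267
finger_force: 60.0
```

Request:
move_arm:
  motion:
    - [30,13,0,0,0,0,1]
    - [80,34,0,0,0,0,1]
    - [130,55,0,0,0,0,1]
    - [180,76,0,0,0,0,1]
    - [220,93,0,0,0,0,1]

```text
clock: 12.58
tool_pos: [0.4668, 0.2615, 0.2006]
eef_rot: [0.548, 0.837, 0.002, -0.001]
contact_force: [0.8, -0.2, -1.7]
opening: 0.263
finger_force: 60.0
```

Request:
move_arm:
  motion:
    - [45,19,0,0,0,0,1]
    - [90,38,0,0,0,0,1]
    - [125,53,10,0,0,0,1]
    - [143,61,25,0,0,0,1]
    - [147,63,34,0,0,0,1]

```text
clock: 13.2
tool_pos: [0.4658, 0.4183, 0.1651]
eef_rot: [0.548, 0.836, -0.0, -0.001]
contact_force: [0.0, -0.5, -1.3]
opening: 0.266
finger_force: 60.0
```

```bash
python3 - <<'E'
from h import *
from plant import r,eyes
p,q=now();hd=-66.5;c=np.array([.4986,.3451,.0035]);t,Rt=tcp_for(c,np.zeros(3),hd,0)
print(p,go(t,Rt,p,q))
s=eyes.snapshot("side");C=cloud(s);Rs=q*R.from_matrix(np.diag([-1,1,-1.]))
L=Rs.inv().apply((C-p).reshape(-1,3)).reshape(C.shape)*1000+[-80,0,66]
k=(s["z_map"]>0)&(abs(L[...,1])<45)&(L[...,0]>-55)&(L[...,0]<60)&(L[...,2]>-5)&(L[...,2]<15)
A=np.c_[L[k][:,:2],np.ones(k.sum())];print(k.sum(),np.linalg.lstsq(A,L[k][:,2],rcond=None)[0])
E
```

```text
[0.46579814 0.41826244 0.16513219] (array([-0.4,  1. , 95.6]), array([-0.1, -0.1,  0. ]))
544 [-0.03044687 -0.00287327 -1.61252303]
```

Request:
move_arm:
  motion:
    - [0,1,20,0,0,0,1]
    - [0,1,50,0,0,0,1]
    - [0,1,75,0,0,0,1]
    - [0,1,84,0,0,0,1]
    - [0,1,86,0,0,0,1]

```text
clock: 13.88
tool_pos: [0.4683, 0.4174, 0.0805]
eef_rot: [0.549, 0.836, 0.001, -0.001]
contact_force: [0.4, -0.2, -1.0]
opening: 0.267
finger_force: 60.0
```

Request:
move_arm:
  motion:
    - [0,0,2,0,0,0,1]
    - [0,0,4,0,0,0,1]
    - [0,0,4,0,0,0,1]

```text
clock: 14.25
tool_pos: [0.4679, 0.4188, 0.0768]
eef_rot: [0.549, 0.836, 0.001, -0.001]
contact_force: [0.2, -0.3, -1.2]
opening: 0.265
finger_force: 60.0
```

Request:
move_arm:
  motion:
    - [0,0,2,0,0,0,1]
    - [0,0,3,0,0,0,1]
    - [0,0,3,0,0,0,1]

```text
clock: 14.62
tool_pos: [0.4678, 0.4191, 0.0737]
eef_rot: [0.549, 0.836, 0.001, -0.001]
contact_force: [-0.7, 1.0, -2.0]
opening: 0.266
finger_force: 60.0
```

Request:
move_arm:
  motion:
    - [0,0,2,0,0,0,1]
    - [0,0,2,0,0,0,1]

```text
clock: 14.88
tool_pos: [0.4678, 0.4193, 0.0718]
eef_rot: [0.549, 0.836, 0.001, -0.001]
contact_force: [-1.5, 2.0, 2.2]
opening: 0.265
finger_force: 60.0
```

```bash
cat > fl.py <<'E'
from h import *
from plant import r,eyes
s=eyes.snapshot("side");C=cloud(s)
Rs=R.from_euler("z",-66.5,degrees=True);L=Rs.inv().apply((C-[.4986,.3451,0]).reshape(-1,3)).reshape(C.shape)*1000
k=(s["z_map"]>0)&(abs(L[...,1])<40)&(L[...,0]>-45)&(L[...,0]<50)&(L[...,2]>-5)&(L[...,2]<18)
A=np.c_[L[k][:,:2],np.ones(k.sum())];print(k.sum(),np.linalg.lstsq(A,L[k][:,2],rcond=None)[0])
k=(s["z_map"]>0)&(abs(L[...,2]-49)<8)&(abs(L[...,0])<100)&(abs(L[...,1])<90)&(cv2.cvtColor(s["frame"],cv2.COLOR_RGB2HSV)[...,1]<60)
print("rim",rect(C[k]))
print(r.get_state()["contact_force"])
E
python3 fl.py
```

```text
427 [-1.73517233e-02 -4.23784794e-03  5.95364037e+00]
rim (array([501.5, 341.2]), array([117.8, 137.2]), 22.3)
[-1.21792024  1.31960393  2.26515036]
```

Request:
move_arm:
  motion:
    - [0,0,1,0,-1,0,1]
    - [0,0,1,0,-1,0,0.7]
    - [0,0,1,0,-1,0,0.5]
    - [0,0,1,0,-1,0,0.2]
    - [0,0,1,0,-1,0,0]
  newtons: 20

```text
clock: 15.55
tool_pos: [0.4679, 0.4185, 0.0705]
eef_rot: [0.549, 0.836, -0.004, 0.006]
contact_force: [1.2, 0.1, -0.2]
opening: 0.619
finger_force: 0.0
```

Request:
move_arm:
  motion:
    - [0,0,0,0,0,0,0]
    - [0,0,0,0,0,0,0]
    - [0,0,-10,0,0,0,0]
    - [0,0,-40,0,0,0,0]
    - [0,0,-80,0,0,0,0]

```text
clock: 16.18
tool_pos: [0.4668, 0.4193, 0.1512]
eef_rot: [0.549, 0.836, -0.005, 0.006]
contact_force: [-0.1, 2.2, 0.1]
opening: 1.0
finger_force: 0.0
```

Request:
move_arm:
  motion:
    - [0,0,-40,0,0,0,0]
    - [0,0,-80,0,0,0,0]
    - [0,0,-80,0,0,0,0]
    - [0,0,-80,0,0,0,0]

```text
clock: 16.68
tool_pos: [0.4663, 0.4204, 0.2303]
eef_rot: [0.549, 0.836, -0.004, 0.006]
contact_force: [-0.1, 0.3, -0.4]
opening: 1.0
finger_force: 0.0
```

```bash
python3 fl.py; python3 - <<'E'
from h import *
from plant import eyes
for n in("top","side"):
    s=eyes.snapshot(n);C=cloud(s);h=cv2.cvtColor(s["frame"],cv2.COLOR_RGB2HSV).astype(int)
    Hc=R.from_euler("z",-HY).apply((C-HO).reshape(-1,3)).reshape(C.shape)*1000
    o=(h[...,0]>3)&(h[...,0]<14)&(h[...,1]>170)&(s["z_map"]>0)&(abs(Hc[...,0])<110)&(abs(Hc[...,1])<80)&(Hc[...,2]>90)&(Hc[...,2]<182)
    k=o&(Hc[...,2]<150);print(n,o.sum(),"flap",np.median(np.arctan2(Hc[k][:,0]+55,178-Hc[k][:,2]))+np.pi/6)
    w=(s["z_map"]>0)&(abs(Hc[...,0])<95)&(abs(Hc[...,1])<88)&(Hc[...,2]>12)&(Hc[...,2]<95)&(h[...,1]<70)&(h[...,2]>100)
    k,l,st,c=cv2.connectedComponentsWithStats(w.astype(np.uint8))
    for i in range(1,k):
        if st[i,4]>20: print(st[i,4],Hc[l==i].min(0).round(),Hc[l==i].max(0).round())
E
```

```text
410 [ 0.00604171 -0.0085493   4.908468  ]
rim (array([498.8, 341.6]), array([117.8, 139.6]), 24.2)
[ 0.33815845  0.34187252 -0.24719129]
top 1704 flap -0.007763900904372512
136 [11. 29. 23.] [77. 41. 36.]
114 [10. 14. 13.] [75. 23. 39.]
131 [16.  0. 23.] [80. 10. 37.]
291 [ 10. -30.  23.] [75. -7. 36.]
56 [  9. -40.  13.] [ 75. -37.  37.]
side 482 flap 0.07313362054313516
```

The scoop is flat on the mat and centred, the flap is shut, and the props are in the hopper. Handing in.

```bash
python3 -c "
from plant import finish_job
print(finish_job())"
```

```text
the job is handed in; nothing more can be done
None
```

I handed in the job at about 17 s. By my last camera check, all three props are in the hopper, the flap is shut, and the empty scoop stands upright near the mat's centre; no verdict came back.

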